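# Shut the stone tubes and hold their rack square in the corner stop

### The job

Press shut the three flip caps of the gemstone tubes so that no stone can spill, and then move the rack into the steel corner stop, one long side flat against the long bar and one end against the short bar. Finish while holding it there: keep the rack standing flat on the bench and pressed firmly against both bars at once, without letting go, so that I can mark it. Leave the other things on the bench where they are.

Things in the scene. Friction and masses are not known exactly. Their poses are not given: they have to be found in the camera images.
- rack_center (a point): centre (half-way up) of the loose tube rack: a pale wood block, 50 mm (its x) by 120 mm (its y) by 44 mm high, about 0.4 kg in all, standing on the bench. Three glass tubes 19 mm across stand 16 mm out of its top in a row along y, at y = +38, 0 and -38 mm from the centre; their mouths are 38 mm above this centre (60 mm above the bench), and shut caps reach 65 mm above the bench. z is up; the cap hinges are on the +x side.
- rack: the same rack; the origin is at the centre of its underside, same axes.
- cap_left (a joint): hinge of the white flip cap on the +y end tube of the rack: 0 = shut, grows as it opens, about 1.57 = standing upright. The hinge runs along the rack's y through the point (12, 38, 38) mm from the rack centre (rack axes); from there the shut cap reaches 28 mm towards the rack's -x (a disc 22 mm across and 5 mm thick, with a 5 mm thumb tab). A stiff hinge (about 0.008 N m): it stays at whatever angle it is left, shut included; about 0.4 N at the cap's edge moves it.
- cap_mid (a joint): hinge of the white flip cap on the middle tube of the rack: 0 = shut, grows as it opens, about 1.57 = standing upright. The hinge runs along the rack's y through the point (12, 0, 38) mm from the rack centre (rack axes); from there the shut cap reaches 28 mm towards the rack's -x (a disc 22 mm across and 5 mm thick, with a 5 mm thumb tab). A stiff hinge (about 0.008 N m): it stays at whatever angle it is left, shut included; about 0.4 N at the cap's edge moves it.
- cap_right (a joint): hinge of the white flip cap on the -y end tube of the rack: 0 = shut, grows as it opens, about 1.57 = standing upright. The hinge runs along the rack's y through the point (12, -38, 38) mm from the rack centre (rack axes); from there the shut cap reaches 28 mm towards the rack's -x (a disc 22 mm across and 5 mm thick, with a 5 mm thumb tab). A stiff hinge (about 0.008 N m): it stays at whatever angle it is left, shut included; about 0.4 N at the cap's edge moves it.
- corner_in (a point): the inner corner of the fixed corner stop, at bench height: two steel bars 10 mm high, square to one another, screwed to the bench (a paper-thin aluminium sheet lies flush there: no step). In its axes the rack's place is the quadrant -x, -y: the inner face of the long bar is the plane x = 0, that of the short bar the plane y = 0. Seated, with a long side on the long bar, the rack's centre is at (-25, -60, 22) mm. The bars are rigid.
- long_stop: the long bar of the corner stop, 16 mm thick (x), 166 mm long (y), 10 mm high; origin at the centre of its underside, 8 mm beyond the inner face; same axes as the corner.
- short_stop: the short bar, 75 mm long (x), 16 mm thick (y), 10 mm high; origin at the centre of its underside, 8 mm beyond the inner face; same axes as the corner.
- doming_block: bystander, to be left alone: a 50 mm steel doming cube (origin on its underside).
- flux_jar: bystander, to be left alone: an amber jar, 60 mm wide, 75 mm high (origin on its underside).
- ring_clamp: bystander, to be left alone: a lying wooden ring clamp with a brass band, 120 x 30 x 26 mm (origin on its underside).
- hammer: bystander, to be left alone: a small lying hammer (origin on its underside).
- bench_brush: bystander, to be left alone: a lying bench brush (origin on its underside).
- loupe: bystander, to be left alone: a small loupe, 28 mm high (origin on its underside).
- findings_dish: bystander, to be left alone: a shallow steel dish, 80 mm wide (origin on its underside).
Mind the look-alikes: they are no part of the job. What is shaped like the rack but orange or red is not meant.

How it is judged:
By the outcome, as a careful person would: the job done as asked, in the order asked, and still so for the second after the job is handed in, while the arm keeps its last pose, push and grip.
It also fails if it takes over 58 s, if anything falls off the work surface, if the arm or the gripper's body presses on something with over 40 N, if the wrist force passes 120 N, or if a joint passes its speed limit or range.

### The arm

A 6-joint arm with a two-finger parallel gripper is mounted at the origin on the work surface. World frame = base frame: x ahead of the robot, y to its left, z up, the work surface at z = 0. Lengths are in m, angles in rad, forces in N, time in s.
With the tool pointing down it reaches from about 0.375 to 0.9 m from the base axis. Payload 3.1 kg.
Tool frame: the origin (TCP) lies midway between the tips of the shut fingers; the grasp point (between the pads) lies 19 mm behind it (manip.tcp_to_grasp is the distance from the TCP to the grasp point, in m); z points along the fingers, y is the line along which they close (so a half turn about z gives the same grasp; the last joint's range is limited). The gripper opens to 85 mm and grips with 20 to 120 N. Pads are 22 mm wide; open, the fingers measure 114 mm over their backs; the gripper's body (76 mm by 85 mm) begins 54 mm behind the grasp point. The pads swing forward as they close: fully open they stand 13 mm farther back than shut.
Start: joints at [1.077, 0.527, 1.433, -0, 1.181, -0.178], TCP at [0.193, 0.594, 0.231] pointing down, gripper open.
Joint ranges: [-3.08, 3.08], [-0.75, 2.2], [0.22, 2.44], [-1.43, 4.57], [0, 2.65], [-2.85, 2.85]. Speed limits (rad/s): [2.79, 2.79, 3.14, 3.14, 3.14, 3.14].

### API

Orientations are given as a unit quaternion [x, y, z, w].
In Python, from station import manip gives the robot as it stands. The module is installed in compiled form; this text tells all that it offers.
- The arm moves only by the shell command python3 -m crank 'ROWS' [OPENING] [FORCE]. ROWS is JSON, a list of rows, each a list of 2 entries, a list of its own where there are three numbers: the shift along the tool's x, y, z in cm, then the turn about the tool's z in degrees. In form: [[[x, y, z], spin], ...]. A call has 1 to 10 rows; each row is the pose to reach, as a shift and turn from the pose commanded when the call began, along the tool's axes at that moment; what a row does not reach only later rows make up. A row lasts 1/10 s, in which the tool goes at most 50 mm and 8.59 degrees, less where a joint would pass 70% of its speed; a pose out of reach is approached as far as the arm can. A call with a gripper value outside its range is refused whole. OPENING is the finger opening in cm, from 0 to 8.54, set as the call begins (- or left out, the last holds). The fingers move at their own pace and stop on an object; FORCE is the grip in N (left out, the last holds). Time passes only in rows, so rows that repeat a pose let the fingers close. It gives the time, the measured TCP pose, the force and the opening at its end, in the units of the state.
- manip.sense(): the state, without advancing time (a new reading comes with each control period).
- manip.snapshot(name): name is "scene" or "top"; returns the picture (420x560x3 uint8, red, green, blue); there is no depth.
- manip.camera_params(name): a dict with "fx", "fy", "cx", "cy" (pixels), "k1" (the pictures are not rectified: a ray, as slopes to the right and down, at radius r is drawn at 1 + k1 r^2 times it, then the intrinsics apply), "pose" (4x4, takes a point from camera to world coordinates). Camera axes: x right, y up, looking along -z (the intrinsics and any distortion apply to the point x, -y, -z); pixel columns grow to the right and rows downward; lengths in m; the calibration is good to about 2 mm. A picture is of the moment at which its call begins. camera_params takes no time and is no camera call.
- manip.sign_off(): hands the job in, once; it reports no verdict.
The state is a dict: "t": time; "q": joint angles; "qd": joint speeds; "tau": joint torques, N m; "tcp_pos": TCP position; "tool_rot": TCP orientation; "force": force on the tool from outside, world axes, zero at the start; "ft_torque": the same for the moment, N m; "finger_gap": opening from 0.0 (shut) to 1.0 (fully open).
Only numpy, scipy, OpenCV 4.12 (cv2) and the standard library are available. Lean on these libraries where they do the work, as an engineer would, in place of code of your own. Each camera call takes 0.05 s, during which the arm holds its last target. There are 200 camera calls.

## Working session

There is one attempt and no reset: what is moved stays moved. The work goes in short steps, Python scripts to look and compute and a shell command to move; the robot and the scene stay as the last step left them, time stands still between calls to the robot, and variables do not carry over. Pictures are saved under pics/ and viewed, on a budget of 10 in all, crops included, one or two more only if the job needs it, and the job is handed in when it is done.

```bash
mkdir -p pics; python3 - <<'E'
from station import manip
import cv2,numpy as np
for n in("scene","top"):
    im=manip.snapshot(n); np.save(f"pics/{n}0.npy",im); cv2.imwrite(f"pics/{n}0.png",im[:,:,::-1])
    p=manip.camera_params(n); print(n,{k:(np.round(v,4).tolist() if k=="pose" else v) for k,v in p.items()})
s=manip.sense(); print(s, manip.tcp_to_grasp)
E
```

```text
scene {'fx': 426.6296413796492, 'fy': 426.6296413796492, 'cx': 280.8376298417177, 'cy': 208.21858270563132, 'k1': -0.09167514388475026, 'pose': [[-0.6465, -0.4868, 0.5875, 1.0633], [0.7628, -0.4272, 0.4855, 0.4487], [0.0146, 0.7619, 0.6475, 0.7229], [0.0, 0.0, 0.0, 1.0]]}
top {'fx': 485.35195198656726, 'fy': 485.35195198656726, 'cx': 280.6505382534607, 'cy': 209.25092157747127, 'k1': -0.07253082406790905, 'pose': [[0.0107, 0.9885, -0.1505, 0.3208], [-0.9999, 0.0126, 0.0116, -0.0343], [0.0134, 0.1504, 0.9885, 1.3401], [0.0, 0.0, 0.0, 1.0]]}
{'t': 0.1, 'q': array([ 1.07746113e+00,  5.28396127e-01,  1.43378057e+00, -7.41890082e-06,
        1.18138652e+00, -1.78489321e-01]), 'qd': array([ 7.26001235e-05, -2.68215128e-03, -2.15399965e-03, -5.52402022e-04,
       -6.36163186e-04,  4.78415057e-04]), 'tau': array([-3.50517848e-04, -4.43304312e+01, -1.78585517e+01, -1.67408557e-04,
        3.87545850e-03, -6.66145709e-06]), 'tcp_pos': array([0.19320165, 0.59371221, 0.23041534]), 'tool_rot': array([ 1.56772064e-01,  9.87634320e-01, -9.31344344e-04, -3.21540108e-04]), 'force': array([0.35298582, 0.35170016, 0.23112252]), 'ft_torque': array([-0.02370906,  0.06651588, -0.02443841]), 'finger_gap': 0.994622193909602} 0.0187
```

View pics/scene0.png

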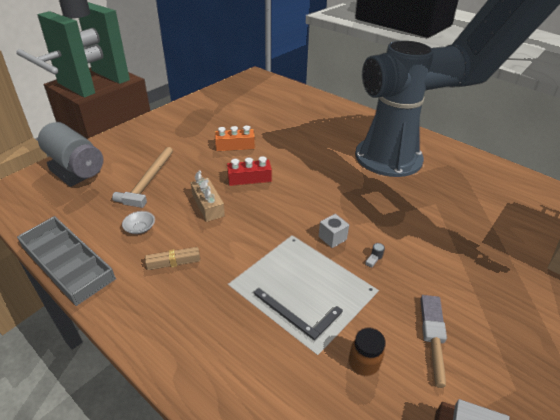

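View pics/top0.png

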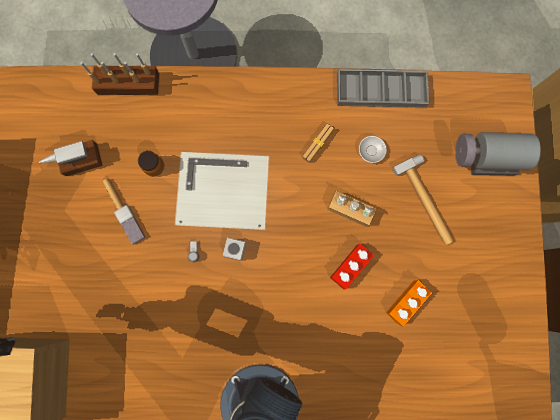

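The scene view shows the pale rack near (208,200) with caps open, and the stop's inner corner near (313,325). In the top view the rack is near (353,207) and the corner near (194,165). I'll zoom in on both.

```bash
cat > h.py <<'E'
from station import manip
import cv2,numpy as np
def ray(n,px):
    p=manip.camera_params(n); K=np.array([[p["fx"],0,p["cx"]],[0,p["fy"],p["cy"]],[0,0,1]])
    s=cv2.undistortPoints(np.array(px,float).reshape(-1,1,2),K,np.array([p["k1"],0,0,0.]))[:,0]
    T=p["pose"]; d=np.c_[s[:,0],-s[:,1],-np.ones(len(s))]@T[:3,:3].T
    return T[:3,3],d
def on(n,px,z):
    o,d=ray(n,px); return o+d*((z-o[2])/d[:,2])[:,None]
def proj(n,P):
    p=manip.camera_params(n); T=p["pose"]; c=(np.atleast_2d(P)-T[:3,3])@T[:3,:3]
    s=np.c_[c[:,0],-c[:,1]]/-c[:,2:]; s*=1+p["k1"]*(s**2).sum(1,keepdims=True)
    return s*[p["fx"],p["fy"]]+[p["cx"],p["cy"]]
def crop(im,c,w,h,k):
    x,y=c[0]-w//2,c[1]-h//2
    return cv2.resize(im[y:y+h,x:x+w,::-1],None,fx=k,fy=k,interpolation=cv2.INTER_CUBIC)
E
python3 - <<'E'
from h import *
a=np.load("pics/top0.npy");b=np.load("pics/scene0.npy")
o=np.vstack([np.hstack([crop(a,(353,207),66,48,6),crop(b,(208,195),66,48,6)]),
 np.hstack([crop(a,(224,175),99,72,4),crop(b,(303,305),99,72,4)])])
cv2.imwrite("pics/z1.png",o); print(o.shape)
E
```

```text
(576, 792, 3)
```

View pics/z1.png

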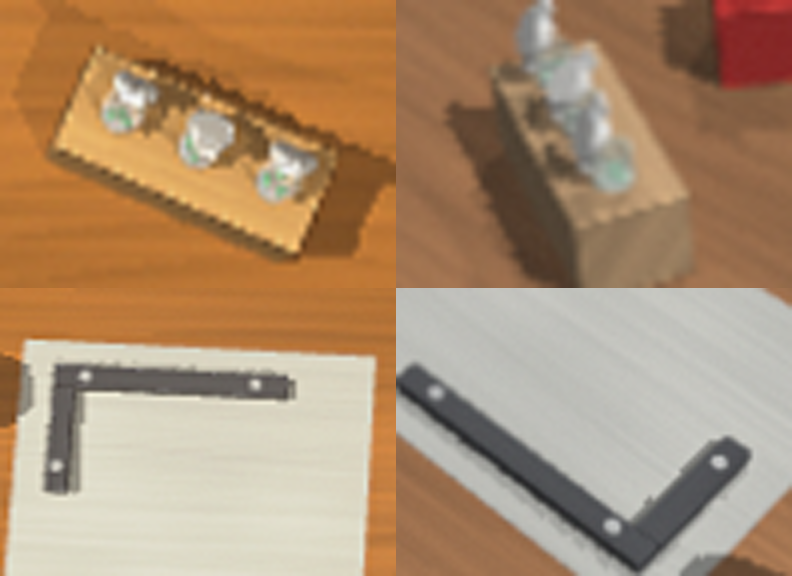

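```bash
python3 - <<'E'
from h import *
def un(p,org,k,off=(0,0)): return (np.array(p,float)-off+.5)/k-.5+org
def rep(n,P):
    for p in P: print(n,np.round(p*1000,1))
t=on("top",un([(98,48),(335,152),(298,250),(52,147)],(320,183),6),.044)
s=on("scene",un([(495,70),(595,43),(690,198),(580,226)],(175,171),6,(396,0)),.044)
for n,P in(("top",t),("scene",s)):
    r=cv2.minAreaRect((P[:,:2]*1000).astype(np.float32)); print(n,r,np.round(P.mean(0)*1000,1)); rep(n,P)
t=on("top",un([(77,391),(288,399),(69,492)],(175,139),4,(0,288)-np.array([0,0])),.010) 
s=on("scene",un([(632,525),(420,366),(722,437)],(254,269),4,(396,288)),.010)
for n,P in(("top",t),("scene",s)):
    rep(n,P); d=P[0]-P[1]; e=P[0]-P[2]; print("long yaw",np.degrees(np.arctan2(-d[0],d[1])),"short",np.degrees(np.arctan2(e[1],e[0])),np.linalg.norm(d),np.linalg.norm(e))
E
```

```text
top ((526.3232421875, -243.50685119628906), (119.95104217529297, 50.3779296875), 67.6965103149414) [ 525.7 -243.6   44. ]
top [ 571.6 -199.6   44. ]
top [ 525.1 -307.1   44. ]
top [ 480.3 -289.4   44. ]
top [ 525.8 -178.5   44. ]
scene ((525.6287841796875, -243.21990966796875), (120.07286834716797, 46.997798919677734), 66.7989501953125) [ 525.3 -243.8   44. ]
scene [ 523.1 -307.5   44. ]
scene [ 480.4 -289.2   44. ]
scene [ 527.7 -178.8   44. ]
scene [ 569.9 -199.7   44. ]
top [648.  195.5  10. ]
top [644.   46.9  10. ]
top [575.6 198.3  10. ]
long yaw -1.5201367985144474 short -2.1751542376513773 0.14863391116369754 0.07241707019100628
scene [651.  194.4  10. ]
scene [645.6  49.5  10. ]
scene [578.8 197.5  10. ]
long yaw -2.1362464372004104 short -2.4471880740186016 0.14504194504740048 0.07230628911713481
```

The two views agree: rack centre (525.5, −243.6) mm with yaw −22.7°, corner at (649.5, 195) mm with yaw −2.1°. Next I work out the approach moves.

```bash
cat >> h.py <<'E'
from scipy.spatial.transform import Rotation as R
RC,RY=np.array([525.5,-243.6]),-22.7
CC,CY=np.array([649.5,195.]),-2.1
def rot(a): a=np.radians(a); return np.array([[np.cos(a),-np.sin(a)],[np.sin(a),np.cos(a)]])
def rk(x,y,z): return np.r_[RC+rot(RY)@[x,y],z]
def go(P,yaw):   # P mm, yaw = world angle of tool y; returns shift cm + spin deg
    s=manip.sense(); r=R.from_quat(s["tool_rot"]); ty=r.as_matrix()[:,1]
    d=r.inv().apply(np.array(P)/1000-s["tcp_pos"])*100
    sp=-(yaw-np.degrees(np.arctan2(ty[1],ty[0])))
    return np.round(d,2),round((sp+180)%360-180,2)
def st():
    s=manip.sense(); m=R.from_quat(s["tool_rot"]).as_matrix()
    print("t",round(s["t"],2),"tcp",np.round(s["tcp_pos"]*1000,1),"F",np.round(s["force"],1),"gap",round(s["finger_gap"],3),"yaw",round(np.degrees(np.arctan2(m[1,1],m[0,1])),1),"tilt",round(m[2,2],4))
E
python3 -c "
from h import *
print(go([480,200,180],25)); print(go(rk(58,38,130),RY)); print(rk(58,38,130))"
```

```text
(array([-39.46, -28.54,   5.08]), np.float64(46.96))
(array([-63.62, -65.99,  10.15]), np.float64(94.66))
[ 593.6716388  -230.92610306  130.        ]
```

```bash
python3 -m crank '[[[-39.5,-28.5,2],47],[[-39.5,-28.5,2],47],[[-39.5,-28.5,2],47],[[-39.5,-28.5,2],47],[[-39.5,-28.5,2],47],[[-39.5,-28.5,2],47],[[-39.5,-28.5,2],47],[[-39.5,-28.5,2],47],[[-39.5,-28.5,2],47],[[-39.5,-28.5,2],47]]' 0 30
python3 -c "
from h import *
st(); print(go(rk(58,38,130),RY))"
```

```text
t: 1.1
tcp_pos: [0.4822, 0.1984, 0.211]
tool_rot: [0.538, 0.843, -0.0, 0.0]
force: [0.7, 0.6, 0.2]
finger_gap: 0.0
t 1.1 tcp [482.2 198.4 211. ] F [0.7 0.6 0.2] gap 0.0 yaw 24.9 tilt -1.0
(array([-43.64,  -7.94,   8.12]), np.float64(47.56))
```

```bash
python3 -m crank '[[[-43.6,-7.9,8],47.6],[[-43.6,-7.9,8],47.6],[[-43.6,-7.9,8],47.6],[[-43.6,-7.9,8],47.6],[[-43.6,-7.9,8],47.6],[[-43.6,-7.9,8],47.6],[[-43.6,-7.9,8],47.6],[[-43.6,-7.9,8],47.6],[[-43.6,-7.9,8],47.6],[[-43.6,-7.9,8],47.6]]'
python3 - <<'E'
from h import *
st(); print(go(rk(58,38,80),RY))
a=manip.snapshot("top");b=manip.snapshot("scene")
cv2.imwrite("pics/z2.png",np.hstack([crop(a,(353,200),80,100,5),crop(b,(208,185),80,100,5)]))
E
```

```text
t: 2.1
tcp_pos: [0.5946, -0.2347, 0.1299]
tool_rot: [0.834, 0.552, 0.0, 0.002]
force: [0.4, -0.2, 0.0]
finger_gap: 0.002
t 2.1 tcp [ 594.6 -234.7  129.9] F [ 0.4 -0.2  0. ] gap 0.002 yaw -23.0 tilt -1.0
(array([ 0.32, -0.25,  4.99]), np.float64(-0.28))
```

View pics/z2.png

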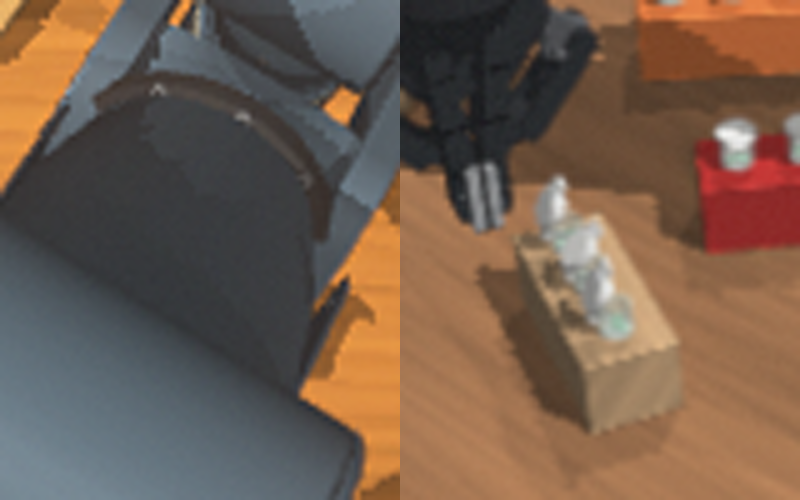

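The scene crop shows all three caps about upright: the far one at (555,205), the middle one at (580,245) and the near +y one at (600,285). The gripper is shut and clear of them. I'll sweep and press the +y cap.

```bash
python3 -m crank '[[[0.3,-0.2,5],-0.3],[[0.3,-0.2,5],-0.3],[[0.3,-1.5,5],-0.3],[[0.3,-2.3,5],-0.3],[[0.3,-3.1,5],-0.3],[[0.3,-3.9,5],-0.3],[[0.3,-4.7,5],-0.3],[[0.3,-5.5,5],-0.3],[[0.3,-6.3,5],-0.3],[[0.3,-6.3,5],-0.3]]'
python3 -c "
from h import *
st(); print(go(rk(-4,38,66),RY))"
python3 -m crank '[[[0,0,0.4],0],[[0,0,0.8],0],[[0,0,1.2],0],[[0,0,1.4],0],[[0,0,1.5],0]]'
python3 -m crank '[[[0,0,0.1],0],[[0,0,0.1],0]]'
```

```text
t: 3.2
tcp_pos: [0.5347, -0.1998, 0.0813]
tool_rot: [0.831, 0.557, -0.0, -0.001]
force: [-0.8, -0.4, 0.6]
finger_gap: 0.001
t 3.2 tcp [ 534.7 -199.8   81.3] F [-0.8 -0.4  0.6] gap 0.001 yaw -22.3 tilt -1.0
(array([-0.59,  0.44,  1.53]), np.float64(0.35))
t: 3.7
tcp_pos: [0.5362, -0.2006, 0.0657]
tool_rot: [0.831, 0.557, -0.0, -0.0]
force: [-0.2, 0.3, 0.4]
finger_gap: -0.002
t: 3.9
tcp_pos: [0.5364, -0.2007, 0.0653]
tool_rot: [0.831, 0.557, 0.0, 0.0]
force: [-0.9, 0.2, 0.3]
finger_gap: 0.002
```

```bash
python3 -c "
from h import *
st(); print(go(rk(-4,38,65),RY))"
python3 -m crank '[[[-0.4,0.2,0.1],0.2],[[-0.4,0.2,0.1],0.2],[[-0.4,0.2,0.1],0.2]]'
python3 -m crank '[[[0,0,0.1],0],[[0,0,0.1],0]]'
python3 -m crank '[[[0,0,0.1],0],[[0,0,0.1],0]]'
```

```text
t 3.9 tcp [ 536.4 -200.7   65.3] F [-0.9  0.2  0.3] gap 0.002 yaw -22.3 tilt -1.0
(array([-0.58,  0.25,  0.03]), np.float64(0.36))
t: 4.2
tcp_pos: [0.5364, -0.204, 0.065]
tool_rot: [0.832, 0.555, 0.0, -0.001]
force: [-0.2, 3.8, 5.9]
finger_gap: -0.001
t: 4.4
tcp_pos: [0.5364, -0.204, 0.0649]
tool_rot: [0.832, 0.555, 0.0, -0.001]
force: [-2.8, 4.0, 11.1]
finger_gap: 0.0
t: 4.6
tcp_pos: [0.5364, -0.204, 0.0648]
tool_rot: [0.832, 0.555, 0.0, -0.001]
force: [-2.8, 5.8, 17.6]
finger_gap: -0.0
```

Cap 1 is firmly shut: tool tip at 65 mm with 17 N. On to the middle cap.

```bash
python3 -m crank '[[[0,0,-5],0],[[0,0,-5],0],[[-1.8,3,-5],0],[[-3.8,6.2,-5],0],[[-3.8,6.2,-5],0],[[-3.8,6.2,-5],0]]'
python3 -c "
from h import *
st(); print(go(rk(58,0,80),RY))"
```

```text
t: 5.2
tcp_pos: [0.5792, -0.2646, 0.112]
tool_rot: [0.832, 0.555, 0.0, -0.0]
force: [-0.5, 0.4, 0.1]
finger_gap: -0.003
t 5.2 tcp [ 579.2 -264.6  112. ] F [-0.5  0.4  0.1] gap -0.003 yaw -22.6 tilt -1.0
(array([-0.14,  0.03,  3.2 ]), np.float64(0.1))
```

```bash
python3 -m crank '[[[-0.1,0,3.2],0],[[-0.1,0,3.2],0],[[-0.1,-1.3,3.2],0],[[-0.1,-2.1,3.2],0],[[-0.1,-2.9,3.2],0],[[-0.1,-3.7,3.2],0],[[-0.1,-4.5,3.2],0],[[-0.1,-5.3,3.2],0],[[-0.1,-6.1,3.2],0],[[-0.1,-6.2,3.2],0]]'
python3 -m crank '[[[0,0,0.4],0],[[0,0,0.8],0],[[0,0,1.2],0],[[0,0,1.4],0],[[0,0,1.4],0]]'
python3 -m crank '[[[0,0,0.1],0],[[0,0,0.2],0],[[0,0,0.2],0]]'
python3 -c "
from h import *
st(); print(go(rk(-4,0,65),RY))"
```

```text
t: 6.2
tcp_pos: [0.5204, -0.2404, 0.0803]
tool_rot: [0.832, 0.555, -0.0, -0.001]
force: [-0.3, -0.2, -1.0]
finger_gap: -0.001
t: 6.7
tcp_pos: [0.5215, -0.241, 0.0656]
tool_rot: [0.832, 0.555, -0.0, -0.0]
force: [0.5, 0.6, 0.1]
finger_gap: -0.005
t: 7.0
tcp_pos: [0.5218, -0.2412, 0.0651]
tool_rot: [0.832, 0.555, 0.0, 0.0]
force: [-1.5, 0.3, 4.7]
finger_gap: 0.001
t 7.0 tcp [ 521.8 -241.2   65.1] F [-1.5  0.3  4.7] gap 0.001 yaw -22.5 tilt -1.0
(array([-0.08,  0.03,  0.01]), np.float64(0.17))
```

Middle cap: pressing a little firmer, then on to the third.

```bash
python3 -m crank '[[[0,0,0.2],0],[[0,0,0.2],0]]'
python3 -m crank '[[[0,0,-5],0],[[0,0,-5],0],[[-1.8,3,-5],0],[[-3.8,6.2,-5],0],[[-3.8,6.2,-5],0],[[-3.8,6.2,-5],0]]'
python3 -c "
from h import *
st(); print(go(rk(58,-38,80),RY))"
```

```text
t: 7.2
tcp_pos: [0.5219, -0.2412, 0.0649]
tool_rot: [0.832, 0.555, 0.0, 0.001]
force: [-3.2, 1.9, 17.5]
finger_gap: -0.001
t: 7.8
tcp_pos: [0.5642, -0.3003, 0.1119]
tool_rot: [0.832, 0.555, 0.0, -0.0]
force: [0.1, 1.2, -0.3]
finger_gap: 0.002
t 7.8 tcp [ 564.2 -300.3  111.9] F [ 0.1  1.2 -0.3] gap 0.002 yaw -22.6 tilt -1.0
(array([-0.06,  0.04,  3.19]), np.float64(0.11))
```

```bash
python3 -m crank '[[[-0.1,0,3.2],0],[[-0.1,0,3.2],0],[[-0.1,-1.3,3.2],0],[[-0.1,-2.1,3.2],0],[[-0.1,-2.9,3.2],0],[[-0.1,-3.7,3.2],0],[[-0.1,-4.5,3.2],0],[[-0.1,-5.3,3.2],0],[[-0.1,-6.1,3.2],0],[[-0.1,-6.2,3.2],0]]'
python3 -m crank '[[[0,0,0.4],0],[[0,0,0.8],0],[[0,0,1.2],0],[[0,0,1.4],0],[[0,0,1.4],0]]'
python3 -m crank '[[[0,0,0.1],0],[[0,0,0.3],0],[[0,0,0.3],0],[[0,0,0.3],0]]'
```

```text
t: 8.8
tcp_pos: [0.5054, -0.2764, 0.0803]
tool_rot: [0.832, 0.555, -0.0, -0.001]
force: [-0.9, 0.3, -0.8]
finger_gap: -0.003
t: 9.3
tcp_pos: [0.5066, -0.277, 0.0657]
tool_rot: [0.832, 0.555, -0.0, -0.0]
force: [-0.5, -0.0, 0.1]
finger_gap: 0.001
t: 9.7
tcp_pos: [0.5069, -0.2772, 0.065]
tool_rot: [0.832, 0.555, 0.0, 0.001]
force: [-1.9, 0.9, 9.5]
finger_gap: 0.002
```

```bash
python3 -m crank '[[[0,0,-6],0],[[0,0,-9],0],[[5,0,-9],0],[[10,0,-9],0],[[15,0,-9],0],[[20,0,-9],0],[[25,0,-9],0],[[28,0,-9],0],[[28,0,-9],0],[[28,0,-9],0]]' 8.5
python3 - <<'E'
from h import *
st()
a=manip.snapshot("top");b=manip.snapshot("scene")
cv2.imwrite("pics/z3.png",np.hstack([crop(a,(353,207),66,60,6),crop(b,(208,195),66,60,6)]))
E
```

```text
t: 10.7
tcp_pos: [0.6139, -0.0179, 0.1532]
tool_rot: [0.831, 0.556, -0.0, 0.0]
force: [0.7, -0.9, -0.1]
finger_gap: 0.996
t 10.7 tcp [613.9 -17.9 153.2] F [ 0.7 -0.9 -0.1] gap 0.996 yaw -22.4 tilt -1.0
```

View pics/z3.png

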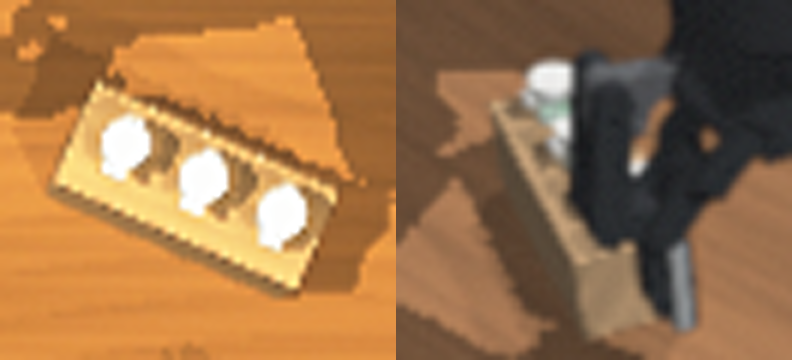

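All three caps are shut (discs at (126,145), (204,180), (281,215)), and the rack's corners are where they were. Now the grasp.

```bash
python3 -c "
from h import *
print(go(rk(0,0,150),RY))"
python3 -m crank '[[[-5,0.3,0],0],[[-10,0.3,0],0],[[-15,0.3,0],0],[[-20,0.3,0],0],[[-24,0.3,0],0],[[-24,0.3,0],0],[[-24,0.3,0],0]]'
python3 -c "
from h import *
st(); print(go(rk(0,0,12),RY))"
```

```text
(array([-24.08,   0.48,   0.33]), np.float64(0.12))
t: 11.5
tcp_pos: [0.5235, -0.2434, 0.1533]
tool_rot: [0.833, 0.553, 0.0, -0.0]
force: [0.6, 0.7, -0.2]
finger_gap: 0.996
t 11.5 tcp [ 523.5 -243.4  153.3] F [ 0.6  0.7 -0.2] gap 0.996 yaw -22.8 tilt -1.0
(array([ 0.05,  0.2 , 14.13]), np.float64(-0.13))
```

```bash
python3 -m crank '[[[0,0.2,4],0],[[0,0.2,8],0],[[0,0.2,11],0],[[0,0.2,13],0],[[0,0.2,14],0],[[0,0.2,14],0],[[0,0.2,14],0]]'
python3 -m crank '[[[0,0,0],0],[[0,0,0],0],[[0,0,0],0],[[0,0,0],0],[[0,0,0],0],[[0,0,0],0],[[0,0,0],0],[[0,0,0],0]]' 3 50
python3 -c "
from h import *
st()"
```

```text
t: 12.2
tcp_pos: [0.5273, -0.2419, 0.014]
tool_rot: [0.831, 0.556, 0.0, 0.001]
force: [-0.8, 0.2, 0.6]
finger_gap: 0.997
t: 13.0
tcp_pos: [0.527, -0.2424, 0.0146]
tool_rot: [0.832, 0.555, 0.0, 0.001]
force: [-1.3, -0.0, 6.5]
finger_gap: 0.575
t 13.0 tcp [ 527.  -242.4   14.6] F [-1.3 -0.   6.5] gap 0.575 yaw -22.6 tilt -1.0
```

```bash
python3 -m crank '[[[0,0,-1],0],[[0,0,-2],0],[[0,0,-3],0],[[0,0,-3],0],[[0,0,-3],0]]' - 60
python3 - <<'E'
from h import *
st(); P=np.r_[CC+rot(CY)@[-38,-75],45]; print(P,go(P,CY))
for c in [(319,142),(234,249)]: print(on("top",[c],.02))
E
```

```text
t: 13.5
tcp_pos: [0.5267, -0.2422, 0.0437]
tool_rot: [0.832, 0.555, 0.0, 0.0]
force: [-0.2, 0.5, -3.6]
finger_gap: 0.571
t 13.5 tcp [ 526.7 -242.2   43.7] F [-0.2  0.5 -3.6] gap 0.571 yaw -22.5 tilt -1.0
[608.77724288 121.4428314   45.        ] (array([36.73, -6.36, -0.14]), np.float64(-20.44))
[[ 0.71498769 -0.15592673  0.02      ]]
[[0.41099387 0.07571803 0.02      ]]
```

Lifted: 3.6 N, matching the rack's weight. Carrying it to just short of the stop.

```bash
python3 -m crank '[[[2,-0.3,0],-1],[[5,-0.8,0],-3],[[9,-1.5,0],-5],[[13,-2.2,0],-7.5],[[17,-3,0],-10],[[21,-3.7,0],-12.5],[[25,-4.4,0],-15],[[29,-5.1,0],-17.5],[[33,-5.8,0],-20.4],[[35,-6.1,0],-20.4]]'
python3 -m crank '[[[0.8,-0.1,0],0],[[1.2,-0.2,0],0],[[1.2,-0.2,0],0],[[1.2,-0.2,0],0]]'
python3 - <<'E'
from h import *
st(); P=np.r_[CC+rot(CY)@[-38,-75],45]; print(P,go(P,CY))
a=manip.snapshot("top");b=manip.snapshot("scene")
cv2.imwrite("pics/z4.png",np.hstack([crop(a,(215,180),100,100,4),crop(b,(293,285),100,100,4)]))
E
```

```text
t: 14.5
tcp_pos: [0.6042, 0.1081, 0.0427]
tool_rot: [0.719, 0.695, 0.0, -0.001]
force: [0.5, -0.6, -3.7]
finger_gap: 0.575
t: 14.9
tcp_pos: [0.6024, 0.1153, 0.0431]
tool_rot: [0.721, 0.693, -0.0, -0.0]
force: [0.6, 0.2, -4.3]
finger_gap: 0.574
t 14.9 tcp [602.4 115.3  43.1] F [ 0.6  0.2 -4.3] gap 0.574 yaw -2.2 tilt -1.0
[608.77724288 121.4428314   45.        ] (array([ 0.64,  0.61, -0.19]), np.float64(-0.12))
```

View pics/z4.png

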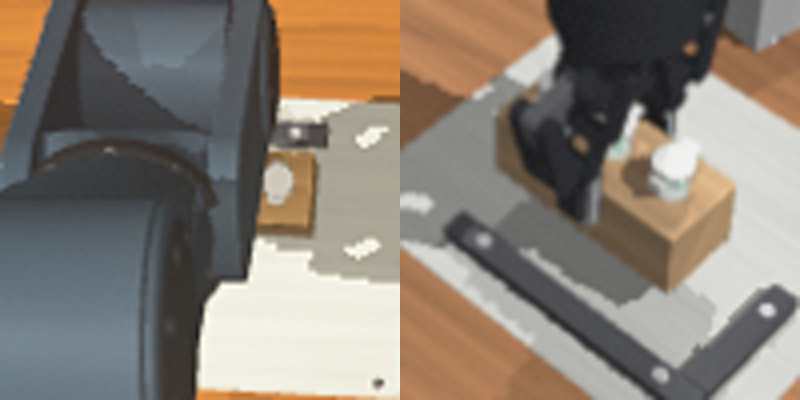

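The rack is held level, its end and long side clear of both bars (inner corner near (690,385) in the scene crop). Lowering it.

```bash
python3 -m crank '[[[0,0,0.7],0],[[0,0,1.4],0],[[0,0,2.1],0],[[0,0,2.6],0],[[0,0,2.8],0],[[0,0,2.8],0],[[0,0,2.8],0]]'
python3 -m crank '[[[0,0,0.1],0],[[0,0,0.1],0]]'
python3 -c "
from h import *
st()"
```

```text
t: 15.7
tcp_pos: [0.6031, 0.1167, 0.0153]
tool_rot: [0.72, 0.694, 0.0, 0.0]
force: [0.1, 0.6, -4.2]
finger_gap: 0.573
t: 15.9
tcp_pos: [0.6032, 0.1167, 0.0147]
tool_rot: [0.72, 0.694, 0.0, 0.0]
force: [-0.7, 0.8, -2.1]
finger_gap: 0.575
t 15.9 tcp [603.2 116.7  14.7] F [-0.7  0.8 -2.1] gap 0.575 yaw -2.1 tilt -1.0
```

```bash
python3 -m crank '[[[0.3,0.3,0],0],[[0.7,0.7,0],0],[[1.1,1.1,0],0],[[1.4,1.4,0],0],[[1.7,1.6,0],0],[[1.7,1.6,0],0],[[1.7,1.6,0],0]]'
python3 -m crank '[[[0,0.1,0],0],[[0,0.2,0],0],[[0,0.3,0],0],[[0,0.4,0],0],[[0,0.4,0],0]]'
python3 -m crank '[[[0.1,0,0],0],[[0.2,0,0],0],[[0.3,0,0],0],[[0.4,0,0],0],[[0.4,0,0],0]]'
python3 -c "
from h import *
st()"
```

```text
t: 16.6
tcp_pos: [0.6205, 0.1335, 0.0147]
tool_rot: [0.72, 0.694, 0.001, 0.001]
force: [-0.1, -0.7, 4.2]
finger_gap: 0.572
t: 17.1
tcp_pos: [0.6206, 0.1335, 0.0148]
tool_rot: [0.72, 0.694, -0.002, -0.002]
force: [-7.2, -0.6, 10.3]
finger_gap: 0.576
t: 17.6
tcp_pos: [0.6223, 0.1353, 0.0148]
tool_rot: [0.72, 0.694, -0.002, -0.0]
force: [-5.5, -7.3, 7.7]
finger_gap: 0.575
t 17.6 tcp [622.3 135.3  14.8] F [-5.5 -7.3  7.7] gap 0.575 yaw -2.1 tilt -1.0
```

```bash
python3 -m crank '[[[0,0,-0.1],0],[[0.1,0.1,-0.1],0],[[0.2,0.2,-0.1],0],[[0.2,0.2,-0.1],0]]'
python3 -m crank '[[[0.1,0.1,0],0],[[0.2,0.2,0],0],[[0.2,0.2,0],0],[[0.2,0.2,0],0]]'
python3 -m crank '[[[0.1,0.1,0],0],[[0.2,0.2,0],0],[[0.2,0.2,0],0],[[0.2,0.2,0],0]]'
python3 -c "
from h import *
st()"
```

```text
t: 18.0
tcp_pos: [0.6226, 0.1369, 0.0149]
tool_rot: [0.72, 0.694, -0.004, -0.001]
force: [-7.1, -8.3, 6.5]
finger_gap: 0.575
t: 18.4
tcp_pos: [0.6227, 0.1376, 0.015]
tool_rot: [0.719, 0.695, -0.006, -0.002]
force: [-10.7, -12.6, 9.5]
finger_gap: 0.577
t: 18.8
tcp_pos: [0.6229, 0.1384, 0.0151]
tool_rot: [0.719, 0.695, -0.008, -0.003]
force: [-12.3, -15.8, 14.6]
finger_gap: 0.573
t 18.8 tcp [622.9 138.4  15.1] F [-12.3 -15.8  14.6] gap 0.573 yaw -1.9 tilt -0.9998
```

```bash
python3 - <<'E'
from h import *
m=R.from_quat(manip.sense()["tool_rot"]).as_matrix(); print(np.round(m,4), manip.sense()["ft_torque"])
a=manip.snapshot("top");b=manip.snapshot("scene")
cv2.imwrite("pics/z5.png",np.hstack([crop(a,(223,185),75,100,5),crop(b,(303,290),85,100,5)]))
E
```

```text
[[ 0.0338  0.9993 -0.0162]
 [ 0.9994 -0.0339 -0.0069]
 [-0.0074 -0.0159 -0.9998]] [-2.16535469  1.97434931  0.26083204]
```

View pics/z5.png

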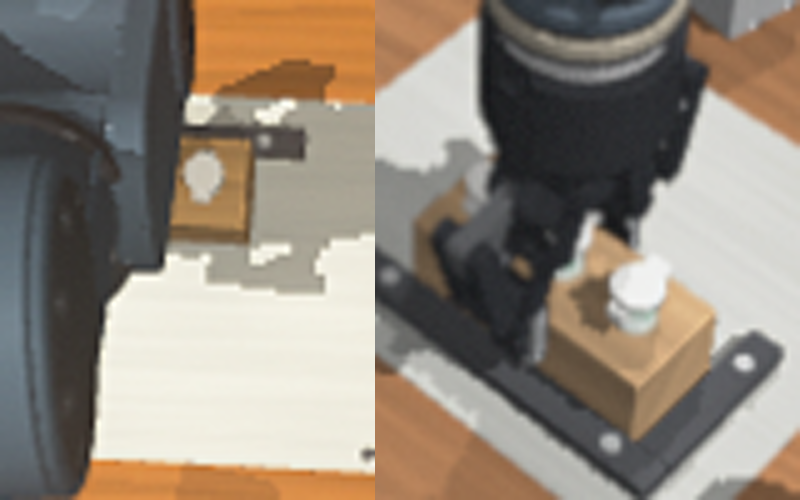

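The scene crop shows the rack's near vertical edge meeting the bars' inner corner at (635,438), where I measured it earlier. The tool leans about 1°, so I'll ease the grip and the push to let the rack stand flat.

```bash
python3 -m crank '[[[0,0,0],0],[[-0.1,-0.1,0],0],[[-0.2,-0.1,0],0],[[-0.2,-0.1,0],0],[[-0.2,-0.1,0],0]]' - 30
python3 -c "
from h import *
st(); print(np.round(R.from_quat(manip.sense()['tool_rot']).as_matrix()[:,2],4))"
python3 -m crank '[[[0,0,0.1],0],[[0,0,0.2],0],[[0,0,0.2],0]]'
python3 -c "
from h import *
st(); print(np.round(R.from_quat(manip.sense()['tool_rot']).as_matrix()[:,2],4))"
```

```text
t: 19.4
tcp_pos: [0.6228, 0.1383, 0.015]
tool_rot: [0.719, 0.695, -0.006, -0.003]
force: [-11.3, -9.3, 11.8]
finger_gap: 0.573
t 19.4 tcp [622.8 138.3  15. ] F [-11.3  -9.3  11.8] gap 0.573 yaw -2.0 tilt -0.9999
[-0.0133 -0.0042 -0.9999]
t: 19.7
tcp_pos: [0.6228, 0.1383, 0.015]
tool_rot: [0.719, 0.695, -0.006, -0.003]
force: [-14.1, -11.0, 21.1]
finger_gap: 0.578
t 19.7 tcp [622.8 138.3  15. ] F [-14.1 -11.   21.1] gap 0.578 yaw -2.0 tilt -0.9999
[-0.0131 -0.0044 -0.9999]
```

```bash
python3 -m crank '[[[0.05,-0.1,-0.1],0],[[0.05,-0.15,-0.1],0],[[0.05,-0.15,-0.1],0],[[0.05,-0.15,-0.1],0],[[0.05,-0.15,-0.1],0]]'
python3 - <<'E'
from h import *
st(); print(np.round(R.from_quat(manip.sense()['tool_rot']).as_matrix()[:,2],4))
b=manip.snapshot("scene");a=manip.snapshot("top")
cv2.imwrite("pics/z6.png",np.vstack([crop(b,(303,298),100,50,8)[:400],cv2.resize(crop(a,(223,185),160,40,5),(800,200))]))
# expected seated rack outline (flat) projected, top-face corners & short-end vertical edges
c=CC+rot(CY)@[-25,-60]
for x,y in((25,60),(-25,60),(25,-60)):
    for z in(10,44): print((x,y,z),np.round((proj("scene",np.r_[c+rot(CY)@[x,y],z]/1000)[0]-[253,273]+.5)*8-.5))
st()
E
```

```text
t: 20.2
tcp_pos: [0.6227, 0.1385, 0.0149]
tool_rot: [0.719, 0.695, -0.005, -0.002]
force: [-11.9, -12.7, 14.2]
finger_gap: 0.576
t 20.2 tcp [622.7 138.5  14.9] F [-11.9 -12.7  14.2] gap 0.576 yaw -2.0 tilt -0.9999
[-0.0103 -0.0045 -0.9999]
(25, 60, 10) [486. 440.]
(25, 60, 44) [496. 358.]
(-25, 60, 10) [611. 316.]
(-25, 60, 44) [624. 233.]
(25, -60, 10) [130. 174.]
(25, -60, 44) [130.  90.]
t 20.3 tcp [622.7 138.5  14.9] F [-10.3 -11.2  14.4] gap 0.573 yaw -2.0 tilt -0.9999
```

View pics/z6.png

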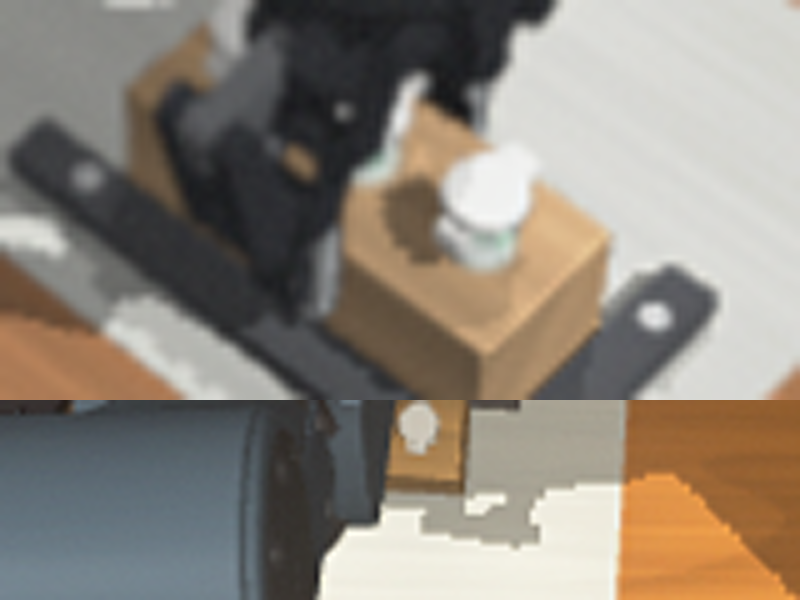

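Both predicted far-end corners sit a few pixels beyond where they appear, so friction could be hiding a small gap at the short bar. I'll take load off x and z and push along y alone to test it.

```bash
python3 -m crank '[[[0,-0.1,-0.1],0],[[0,-0.25,-0.2],0],[[0,-0.25,-0.2],0],[[0,-0.25,-0.2],0]]' - 70
python3 -m crank '[[[0.1,0,0],0],[[0.2,0,0],0],[[0.2,0,0],0],[[0.2,0,0],0]]'
python3 -m crank '[[[0.1,0,0],0],[[0.2,0,0],0],[[0.2,0,0],0],[[0.2,0,0],0]]'
python3 -c "
from h import *
st(); print(np.round(R.from_quat(manip.sense()['tool_rot']).as_matrix()[:,2],4))"
```

```text
t: 20.7
tcp_pos: [0.6227, 0.1406, 0.015]
tool_rot: [0.72, 0.694, -0.002, -0.001]
force: [-3.9, -4.1, -0.5]
finger_gap: 0.575
t: 21.1
tcp_pos: [0.6228, 0.1408, 0.0152]
tool_rot: [0.719, 0.695, -0.004, -0.0]
force: [-4.8, -10.7, 0.7]
finger_gap: 0.572
t: 21.5
tcp_pos: [0.6229, 0.1409, 0.0154]
tool_rot: [0.719, 0.695, -0.005, 0.0]
force: [-4.1, -15.5, 2.1]
finger_gap: 0.575
t 21.5 tcp [622.9 140.9  15.4] F [ -4.1 -15.5   2.1] gap 0.575 yaw -1.9 tilt -1.0
[-0.006  -0.0071 -1.    ]
```

It did slide 2 mm further and is now rigid against the short bar. Same test for x.

```bash
python3 -m crank '[[[-0.15,0,0],0],[[-0.25,0.1,0],0],[[-0.25,0.2,0],0],[[-0.25,0.2,0],0]]'
python3 -m crank '[[[0,0.1,0],0],[[0,0.2,0],0],[[0,0.2,0],0],[[0,0.2,0],0]]'
python3 -c "
from h import *
st(); print(np.round(R.from_quat(manip.sense()['tool_rot']).as_matrix()[:,2],4))"
```

```text
t: 21.9
tcp_pos: [0.6229, 0.1407, 0.0151]
tool_rot: [0.719, 0.695, -0.005, -0.002]
force: [-6.3, -9.0, 2.9]
finger_gap: 0.574
t: 22.3
tcp_pos: [0.623, 0.1407, 0.0151]
tool_rot: [0.719, 0.695, -0.006, -0.003]
force: [-10.3, -8.8, 5.4]
finger_gap: 0.571
t 22.3 tcp [623.  140.7  15.1] F [-10.3  -8.8   5.4] gap 0.571 yaw -1.9 tilt -0.9999
[-0.0135 -0.0041 -0.9999]
```

```bash
python3 -m crank '[[[0,-0.1,0.1],0],[[0,-0.1,0.15],0],[[0,-0.1,0.15],0],[[0,-0.1,0.15],0],[[0,-0.1,0.15],0],[[0,-0.1,0.15],0],[[0,-0.1,0.15],0],[[0,-0.1,0.15],0]]' - 40
python3 - <<'E'
from h import *
st(); print(np.round(R.from_quat(manip.sense()['tool_rot']).as_matrix()[:,2],4))
b=manip.snapshot("scene"); cv2.imwrite("pics/z7.png",np.hstack([crop(b,(303,298),100,75,8)[:,:]]))
st()
E
```

```text
t: 23.1
tcp_pos: [0.6229, 0.1407, 0.015]
tool_rot: [0.719, 0.695, -0.005, -0.003]
force: [-10.0, -10.2, 11.3]
finger_gap: 0.572
t 23.1 tcp [622.9 140.7  15. ] F [-10.  -10.2  11.3] gap 0.572 yaw -1.9 tilt -0.9999
[-0.0113 -0.004  -0.9999]
t 23.15 tcp [622.9 140.6  15. ] F [-11.5  -9.7  11.7] gap 0.569 yaw -1.9 tilt -0.9999
```

View pics/z7.png

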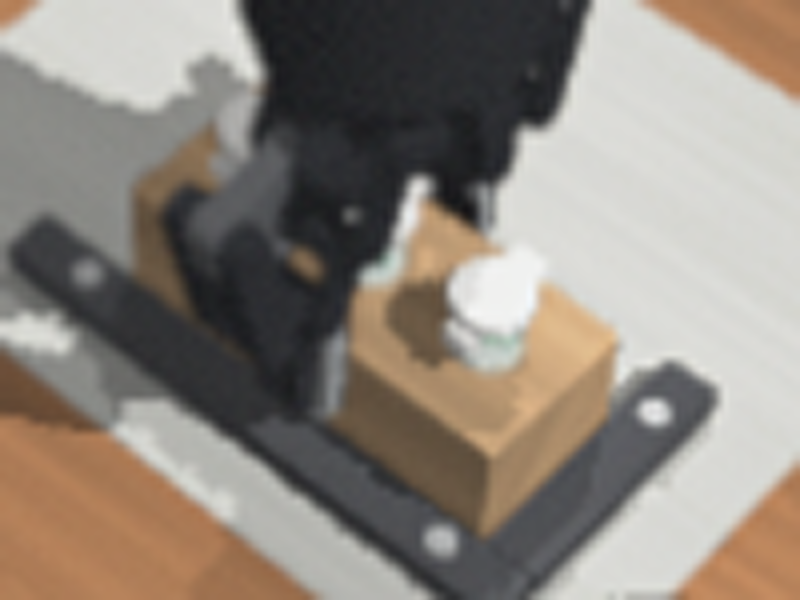

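The rack's edge meets the inner corner at (487,530), its end lies along the short bar and its long side along the long bar. The visible caps are shut, and about 10 N acts on each axis with 11 N down. Handing in.

```bash
python3 -c "
from h import *
manip.sign_off(); st()"
```

```text
the job is handed in; nothing more can be done
the job is handed in; nothing more can be done
```

The three caps are pressed shut and the rack is in the corner stop, gripped and held against both bars. I handed the job in at about 23 s of the 58 s allowed.

- **Caps:** I swept each one over and pressed it down with 10 to 17 N until the tool tip reached 65 mm, the height of a shut cap. A picture taken before the grasp showed all three shut and the rack unmoved. In the last picture the arm hides some of the caps.
- **Seating:** My first push stopped 2 mm short of the short bar because of friction. I found this by taking the load off and pushing along each bar direction on its own, and then seated it. After that it was rigid in both directions, moving 0.2 mm or less for about 4 to 6 N more push.
- **Final hold:** The rack is held with about 10 N towards each bar, about 11 N downward and a 40 N grip.
- **Other things on the bench:** The arm did not touch them on purpose and the carry path kept clear of them. I did not check each one at the end.

**Checks that disagreed:**
- The tool leaned about 0.7° under the load, so the rack could be tilted by up to that much. I could not measure this directly, but it did not give when pressed down.
- The rack stopped about 3 mm further along than I had worked out from the pictures. I put this down to camera and picking error at the corner.

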